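# Wind the rolling mill down onto the bar with its loose crank

### The arm

A 6-joint arm with a two-finger parallel gripper is mounted at the origin on a cart in front of the work surface, level with it; the furniture and walls round the work are solid. World frame = base frame: x ahead of the robot, y to its left, z up, the work surface at z = 0. Lengths are in m, angles in rad, forces in N, time in s.
With the tool pointing down it reaches from about 0.425 to 1.125 m from the base axis. Payload 14.9 kg.
Tool frame: the origin (TCP) lies midway between the tips of the shut fingers; the grasp point (between the pads) lies 19 mm behind it (manip.grasp_offset is the distance from the TCP to the grasp point, in m); z points along the fingers, y is the line along which they close (so a half turn about z gives the same grasp; the last joint's range is limited). The gripper opens to 91 mm and grips with 3 to 60 N. Pads are 32 mm wide; open, the fingers measure 118 mm over their backs; the gripper's body (76 mm by 178 mm) begins 60 mm behind the grasp point.
Start: joints at [-1.204, 0.379, 1.734, -0, 1.028, -0.033], TCP at [0.272, -0.645, 0.214] pointing down, gripper open.
Joint ranges: [-2.77, 2.77], [-0.74, 2.19], [0, 2.66], [-1.06, 4.2], [0.31, 2.87], [-3.08, 3.08]. Speed limits (rad/s): [1.89, 1.89, 2.39, 3.14, 3.14, 3.14].

### API

Orientations are given as [roll, pitch, yaw] about the fixed x, y, z axes, in that order (R = Rz(yaw) Ry(pitch) Rx(roll)).
In Python, from station import monitor, optics, manip gives the robot as it stands.
- The arm moves only by the shell command python3 -m jog 'ROWS' [OPENING]. ROWS is a JSON object of lists of equal length, an entry for each row: "linear": the shift along the tool's x, y, z scaled (see below), a list of three; "spin": the turn about the tool's z scaled (see below). A call has 1 to 10 rows; each row is the pose to reach, as a shift and turn from the pose commanded when the call began, along the tool's axes at that moment; what a row does not reach only later rows make up. The controller multiplies each number of a shift by 50 cm and each number of a turn by pi/2 rad. A row lasts 1/12 s, in which the tool goes at most 41.7 mm and 7.16 degrees, less where a joint would pass 70% of its speed; a pose out of reach is approached as far as the arm can. A call with a number of a shift or a turn outside -1 to 1 is refused whole. A call with a gripper value outside its range is refused whole. OPENING is the opening, from -1 (shut) to 1 (fully open), set as the call begins (- or left out, the last holds). The fingers move at their own pace and stop on an object; the grip force is fixed at half the most. Time passes only in rows, so rows that repeat a pose let the fingers close. It gives the time, the measured TCP pose, the force, the opening and the grip force at its end, in the units of the state.
- monitor.observe(): the state, without advancing time (a new reading comes with each control period).
- optics.snapshot(name): name is "scene" or "top" or "wrist"; returns (picture, depth): 420x560x3 uint8, red, green, blue; 420x560 float32, m along the optical axis (not along the pixel's ray), 0 where there is no reading.
- optics.calibration(name): a dict with "mtx" (3x3 intrinsics, pixels), "origin" and "rotation" of the camera in the world. Camera axes: x right, y down, z forward; pixel columns grow to the right and rows downward; lengths in m; the calibration is good to about 2 mm. A picture is of the moment at which its call begins: read the wrist's pose just before it. calibration takes no time and is no camera call; for the wrist camera it gives the pose at the moment of the call.
- manip.hand_in(): hands the job in; it is judged then, once.
The state is a dict: "time_s": time; "joint_pos": joint angles; "dq": joint speeds; "joint_efforts": joint torques, N m; "position": TCP position; "ee_rot": TCP orientation; "ft_force": force on the tool from outside, world axes, zero at the start; "ft_torque": the same for the moment, N m; "opening": opening from 0.0 (shut) to 1.0 (fully open); "gripper_force": force on a finger pad.
Only numpy, scipy, OpenCV 4.12 (cv2) and the standard library are available. Lean on these libraries where they do the work, as an engineer would, in place of code of your own. Each camera call takes 0.05 s, during which the arm holds its last target. There are 200 camera calls.

### The job

Take the crank out of its wooden box: lift the knob end of the sliding lid over the stop lip, slide the lid out of its grooves and lay it flat on the bench, knob up. Fit the crank all the way down onto the square end of the rolling mill's gap screw, then wind it clockwise, turn after turn, until the top roll comes down hard on the brass bar and the crank will go no further. Leave the crank on the screw, and leave the tin, the ring clamp, the beeswax and the bead tube where they are.

Things in the scene. Friction and masses are not known exactly. Their poses are not given: they have to be found in the camera images.
- mill: Small green rolling mill, fixed. Origin: bench height under the gap screw's axis; x to its back, y along the rolls. Bridge 82 (x) by 130 (y) mm, 146 mm high, bolt heads to 150; grey motor housing at y 66 to 138 mm, 118 mm high. Feed table in front to x -84 mm; a 4 mm thick brass bar lies fast on it, its end between the rolls.
- screw_seat (a point): Centre of the top of the gap screw's round collar (radius 19 mm, 8 mm above the bridge), on the screw's upright axis; axes as the mill's, they do not turn. The crank's underside rests on the collar when fully home. The screw turns stiffly (0.12 N m: about 2 N at the crank's grip), stays where it is left and does not rise or sink.
- screw_tip (a point): Tip of the gap screw's end, 30 mm above the collar: a round pilot 17 mm across and 8 mm tall with a tapered tip, standing on the steel square, 18 mm across flats and 22 mm tall. The angle of the square differs every time and is not given: see it, or turn the crank lightly on it until it drops (every 90 deg is alike; it enters within about 5 deg).
- top_roll (a joint): How far the top roll has come down, m: 0 fully up, 0.0075 = hard on the bar, a solid stop. 3 mm for each full turn of the screw; clockwise seen from above = down. Starts 2 to 2.5 turns above the bar.
- crank: Loose crank, 0.2 kg, most of it in the boss. Origin: underside centre of its steel boss, 32 x 32 mm and 28 mm high (flats face x and y), with a square through hole 19.5 mm wide, sides along x and y. A flat alloy arm 16 mm wide, 9 mm thick, level with the underside, runs along +x to an upright grip. At the start it lies boss down on the box's floor, grip away from the lip end.
- grip_top (a point): Top of the crank's black grip: a round upright handle 18 mm thick and 31 mm tall, spinning freely on its pin, 75 mm from the boss's axis; its top is 41 mm and its foot 10 mm above the crank's underside.
- crank_box: Wooden box, fixed, 154 (x) by 130 (y) mm, 63.5 mm high at its back half. Origin: underside centre; the lid slides out to -x, the low end with the stop lip. Inner floor 5 mm up, 130 x 112 mm. The lid lies on rails 52 mm up; the lip stands 3 mm above them. The grooves' upper cheeks cover the lid's edges from x 0 to 65 mm, with 3 mm of play above the lid.
- box_lid: Pale wooden lid, 132.5 mm (x) by 120 mm (y) by 5 mm, 0.09 kg. Origin: underside centre, z up; -x is the knob end. Raising the knob about 4 mm (2.8 to 5) clears the lip without jamming in the grooves; after 68 mm of sliding to -x the lid is free of them.
- lid_knob (a point): Top of the lid's round dark knob (about 20 mm thick, 25 mm tall), 44 mm from the lid's centre towards its -x end, 30 mm above the lid's underside.
- round_tin: Small round white tin, 66 mm across, 29 mm high; origin underside centre. A bystander.
- ring_clamp: Wooden ring clamp lying flat, 148 x 32 x 24 mm; origin underside centre, x along it. A bystander.
- beeswax: Yellow-brown lump of beeswax, 34 x 48 x 22 mm; origin underside centre. A bystander.
- bead_tube: Small yellow screw-cap tube lying flat, 78 x 32 x 17 mm; origin underside centre, x along it. A bystander.
Mind the look-alikes: they are no part of the job. Of the things shaped like the box_lid, the wooden one is meant.

How it is judged:
By the outcome, as a careful person would: the job done as asked, in the order asked, and still so for the second after the job is handed in, with the robot touching nothing.
It also fails if it takes over 72 s, if anything falls off the work surface, if the arm or the gripper's body presses on something with over 40 N, if the wrist force passes 120 N, or if a joint passes its speed limit or range.

## Working session

There is one attempt and no reset: what is moved stays moved. The work goes in short steps, Python scripts to look and compute and a shell command to move; the robot and the scene stay as the last step left them, time stands still between calls to the robot, and variables do not carry over. Pictures are saved under pics/ and viewed, at most 10 in all, crops included, and the job is handed in when it is done.

```bash
mkdir -p pics; ls; cat > h.py <<'E'
import numpy as np, cv2
from station import monitor, optics, manip
def snap(n,f):
    c=optics.calibration(n); im,d=optics.snapshot(n)
    cv2.imwrite('pics/%s.png'%f,im[:,:,::-1]); np.savez('pics/%s.npz'%f,im=im,d=d,K=c['mtx'],o=c['origin'],R=c['rotation'])
    return im,d,c
def load(f): return np.load('pics/%s.npz'%f)
def pts(z):
    K,R,o,d=[np.array(z[k]) for k in('K','R','o','d')]
    v,u=np.mgrid[:d.shape[0],:d.shape[1]]
    return o+(np.stack([(u-K[0,2])/K[0,0],(v-K[1,2])/K[1,1],np.ones_like(d)],-1)*d[...,None])@R.T
def ray(z,u,v,h):
    K,R,o=[np.array(z[k]) for k in('K','R','o')]
    r=R@np.array([(u-K[0,2])/K[0,0],(v-K[1,2])/K[1,1],1]); return o+r*(h-o[2])/r[2]
E
python3 - <<'E'
from h import *
s=monitor.observe(); print({k:np.round(v,3) for k,v in s.items()}, manip.grasp_offset)
a=snap('top','t0')[0]; b=snap('scene','s0')[0]
E
```

```text
pics
{'time_s': np.float64(0.0), 'joint_pos': array([-1.204,  0.379,  1.735,  0.   ,  1.028, -0.033]), 'dq': array([-0.   , -0.002,  0.001,  0.002, -0.001,  0.   ]), 'joint_efforts': array([-0.0000e+00, -7.6373e+01, -4.3437e+01,  6.5000e-02,  4.2000e-02,
       -0.0000e+00]), 'position': array([ 0.272, -0.644,  0.213]), 'ee_rot': array([-3.141, -0.   ,  0.4  ]), 'ft_force': array([-0.498, -0.791, -0.438]), 'ft_torque': array([ 0.028, -0.009, -0.02 ]), 'gripper_force': np.float64(0.0), 'opening': np.float64(1.002)} 0.0188
```

View pics/t0.png

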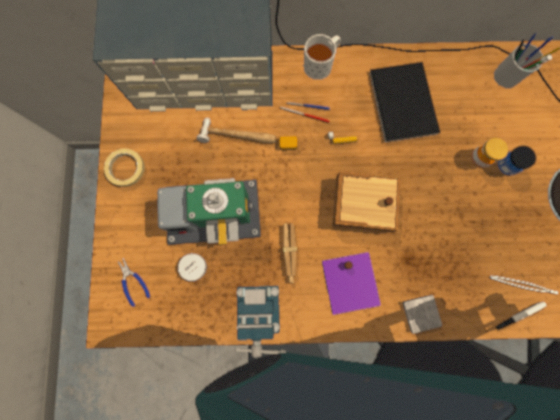

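View pics/s0.png

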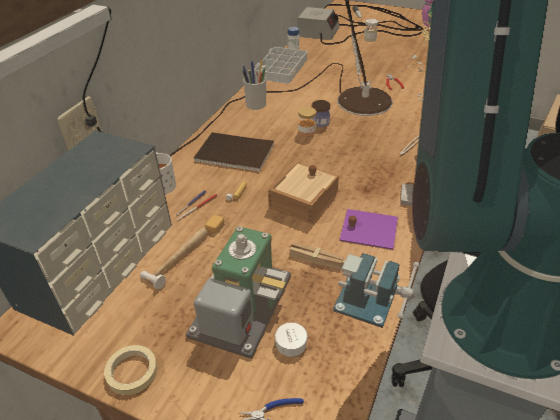

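The top view shows the wooden box and lid at (366,203) with its knob at (388,201), the mill screw at (215,200), the tin at (192,267) and the ring clamp at (290,252). The beeswax is at (288,142) and the bead tube at (344,140). Lid candidates are the wooden one at (366,203), the purple plate with a knob at (350,283), and the black book at (404,100). The wooden one is the match. I'll measure it and make the close crop.

```bash
python3 - <<'E'
from h import *
z=load('t0'); P=pts(z); im=z['im']
for n,u,v in [('table',320,230),('lid',360,200),('knob',388,201),('screw',215,200),('bridge',235,190),('motor',172,205),('tin',192,267),('clamp',290,252),('purple',350,290)]:
    print(n,P[v,u].round(4))
# lid plane region
X=P
def rect(m,n):
    m=m.astype(np.uint8); k,l,st,c=cv2.connectedComponentsWithStats(m); i=1+np.argmax(st[1:,4]); q=X[l==i]
    r=cv2.minAreaRect((q[:,:2]*1000).astype(np.float32)); print(n,st[i],np.round(r[0],1),np.round(r[1],1),round(r[2],2),'z',np.median(q[:,2]).round(4)); return l==i
box=np.zeros(im.shape[:2],bool); box[165:240,325:410]=1
rect(box&(X[...,2]>.045)&(X[...,2]<.075),'boxtop')
kn=rect(box&(X[...,2]>.078),'knob')
bx=np.zeros_like(box); bx[170:250,190:265]=1
rect(bx&(X[...,2]>.14)&(X[...,2]<.152),'bridge')
rect(bx&(X[...,2]>.153)&(X[...,2]<.16),'collar')
rect(bx&(X[...,2]>.17),'tip')
a=cv2.resize(im[165:245,320:420],None,fx=4,fy=4,interpolation=2); b=cv2.resize(im[165:245,160:260],None,fx=4,fy=4,interpolation=2)
cv2.imwrite('pics/c0.png',np.hstack([a,b])[:,:,::-1])
E
```

```text
Traceback (most recent call last):
  File "h.py", line 11, in pts
    return o+(np.stack([(u-K[0,2])/K[0,0],(v-K[1,2])/K[1,1],np.ones_like(d)],-1)*d[...,None])@R.T
           ~^~~~~~~~~~~~~~~~~~~~~~~~~~~~~~~~~~~~~~~~~~~~~~~~~~~~~~~~~~~~~~~~~~~~~~~~~~~~~~~~~~~~~
ValueError: operands could not be broadcast together with shapes (3,) (420,560)
```

```bash
python3 - <<'E'
from h import *
z=load('t0');print(z['R'],z['o'],z['K']); print(optics.calibration('wrist'))
E
```

```text
[-2.95564081e+00 -8.36471424e-04 -1.59193886e+00] [0.37486306 0.01606868 0.98855699] [[388.15015356   0.         283.32817213]
 [  0.         388.15015356 202.08622589]
 [  0.           0.           1.        ]]
{'mtx': array([[334.44534706,   0.        , 280.67105025],
       [  0.        , 334.44534706, 207.07258906],
       [  0.        ,   0.        ,   1.        ]]), 'origin': array([ 0.34157672, -0.61538592,  0.38415732]), 'rotation': array([ 2.87103515e+00,  7.79110864e-04, -1.17026544e+00])}
```

```bash
python3 - <<'E'
s=open('h.py').read()
s=s.replace("R=c['rotation'])","R=Rot.from_euler('xyz',c['rotation']).as_matrix())").replace("import numpy as np, cv2","import numpy as np, cv2\nfrom scipy.spatial.transform import Rotation as Rot")
open('h.py','w').write(s)
from h import *
z=dict(load('t0')); 
for n in('t0','s0'):
    q=dict(load(n)); q['R']=Rot.from_euler('xyz',q['R']).as_matrix(); np.savez('pics/%s.npz'%n,**q)
z=load('t0'); P=pts(z); im=z['im']
for n,u,v in [('table',320,230),('lid',360,200),('knob',388,201),('screw',215,200),('bridge',235,190),('motor',172,205),('tin',192,267),('clamp',290,252),('purple',350,290)]:
    print(n,P[v,u].round(4))
X=P
def rect(m,n):
    m=m.astype(np.uint8); k,l,st,c=cv2.connectedComponentsWithStats(m); i=1+np.argmax(st[1:,4]); q=X[l==i]
    r=cv2.minAreaRect((q[:,:2]*1000).astype(np.float32)); print(n,st[i],np.round(r[0],1),np.round(r[1],1),round(r[2],2),'z',np.median(q[:,2]).round(4)); return l==i
box=np.zeros(im.shape[:2],bool); box[165:240,325:410]=1
rect(box&(X[...,2]>.045)&(X[...,2]<.075),'boxtop')
kn=rect(box&(X[...,2]>.075),'knob')
bx=np.zeros_like(box); bx[170:250,190:265]=1
rect(bx&(X[...,2]>.14)&(X[...,2]<.152),'bridge')
rect(bx&(X[...,2]>.153)&(X[...,2]<.16),'collar')
rect(bx&(X[...,2]>.17),'tip')
a=cv2.resize(im[165:245,320:420],None,fx=4,fy=4,interpolation=2); b=cv2.resize(im[165:245,160:260],None,fx=4,fy=4,interpolation=2)
cv2.imwrite('pics/c0.png',np.hstack([a,b])[:,:,::-1])
E
```

```text
table [ 0.486  -0.0807  0.0019]
lid [ 0.5518 -0.1764  0.0547]
knob [ 0.5432 -0.238   0.0794]
screw [0.5346 0.1571 0.1793]
bridge [0.5628 0.1188 0.1462]
motor [0.5374 0.266  0.1165]
tin [0.399  0.238  0.0266]
clamp [ 4.319e-01 -2.900e-03  1.000e-04]
purple [ 0.3352 -0.1487  0.0058]
boxtop [ 334  172   67   59 3276] [ 549.3 -195.2] [154.8 130.5] 83.01 z 0.0569
knob [385 197   9   9  63] [ 544.  -240.1] [18.4 20.2] 44.19 z 0.0804
bridge [ 190  182   56   40 1737] [539.8 159.3] [ 82.2 121.8] 3.17 z 0.1461
collar [206 192  17  17  97] [540.2 163.1] [35.3 35.4] 44.11 z 0.1548
tip [209 194   9   9  74] [457.6  96.9] [230.4  22.1] 38.84 z 0.1816
```

View pics/c0.png

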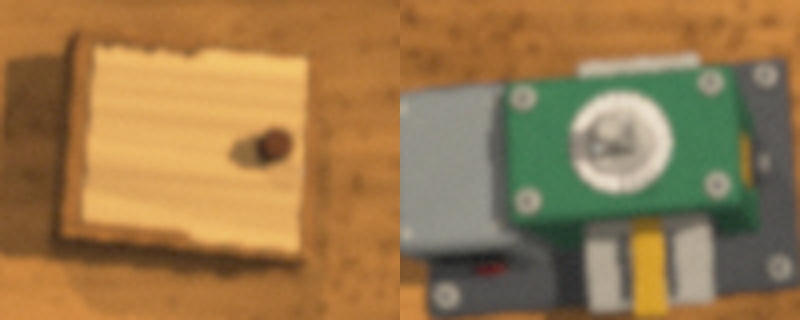

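The crop confirms the pale wooden lid with its dark knob at the low end, which is at image right. Box yaw is about 83°, box centre (0.549,-0.195), knob (0.544,-0.240), and the screw is near (0.540,0.163). I'll move above the knob.

```bash
cat >> h.py <<'E'
def go(x,y,z,yaw=None,base=None):
    s=monitor.observe(); p=np.array(s['position']); e=s['ee_rot']
    if base is not None: p=np.array(base[:3]); e=[np.pi,0,base[3]]
    R=Rot.from_euler('xyz',e).as_matrix()
    print('pos',p.round(4),'yaw',round(e[2],4),'lin',(R.T@(np.array([x,y,z])-p)/.5).round(4), 'spin',None if yaw is None else round(-(yaw-e[2])/(np.pi/2),4))
E
python3 -c "
from h import *
go(.544,-.24,.17,1.449)"
```

```text
pos [ 0.2723 -0.6445  0.2134] yaw 0.3998 lin [ 0.8153 -0.5337  0.0873] spin -0.668
```

```bash
python3 -m jog '{"linear":[[0.41,-0.27,0.04],[0.815,-0.534,0.087],[0.815,-0.534,0.087],[0.815,-0.534,0.087],[0.815,-0.534,0.087],[0.815,-0.534,0.087],[0.815,-0.534,0.087],[0.815,-0.534,0.087],[0.815,-0.534,0.087],[0.815,-0.534,0.087]],"spin":[-0.07,-0.668,-0.668,-0.668,-0.668,-0.668,-0.668,-0.668,-0.668,-0.668]}' 0.1
python3 -m jog '{"linear":[[0,0,0],[0,0,0],[0,0,0]],"spin":[0,0,0]}'
python3 -c "
from h import *
go(.544,-.24,.17,1.449)"
```

```text
time_s: 0.93
position: [0.5043, -0.2982, 0.1767]
ee_rot: [-3.141, -0.0, 1.454]
ft_force: [0.3, -0.5, -0.4]
opening: 0.55
gripper_force: 0.0
time_s: 1.18
position: [0.5035, -0.3003, 0.1768]
ee_rot: [-3.141, 0.0, 1.45]
ft_force: [0.0, 0.2, 0.2]
opening: 0.553
gripper_force: 0.0
pos [ 0.5035 -0.3003  0.1768] yaw 1.4496 lin [0.1294 0.0658 0.0137] spin 0.0004
```

```bash
python3 - <<'E'
from h import *
im,d,c=snap('wrist','w0'); z=load('w0'); X=pts(z)
def rect(m,n):
    k,l,st,cc=cv2.connectedComponentsWithStats(m.astype(np.uint8)); i=1+np.argmax(st[1:,4]); q=X[l==i]
    r=cv2.minAreaRect((q[:,:2]*1000).astype(np.float32)); print(n,st[i],np.round(r[0],1),np.round(r[1],1),round(r[2],2),'z',np.median(q[:,2]).round(4))
xy=(np.abs(X[...,0]-.55)<.1)&(np.abs(X[...,1]+.195)<.11)&(d>0)
rect(xy&(X[...,2]>.05)&(X[...,2]<.07),'top'); rect(xy&(X[...,2]>.0755)&(X[...,2]<.086),'knob')
E
```

```text
top [  239     0   173   166 25873] [ 548.  -208.1] [127.7 130.8] 82.94 z 0.0572
knob [310 116  26  27 557] [ 543.4 -240.6] [19.8 19.7] 83.64 z 0.0817
```

View pics/w0.png

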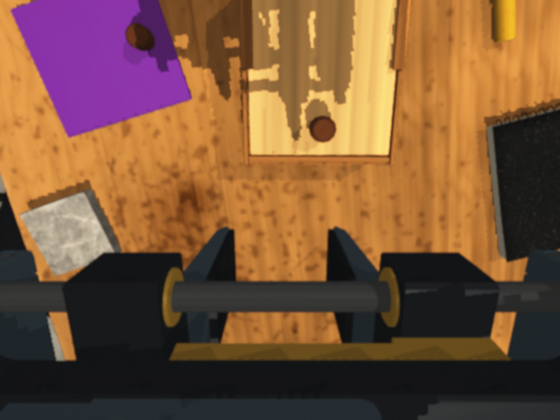

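The wrist view shows the knob at (322,128), giving (0.5434,-0.2406,0.082) as expected. The bench beyond the lip is bare. I'll move over the knob, go down and grip.

```bash
python3 -c "
from h import *
go(.5434,-.2406,.0605,1.449)"
python3 -m jog '{"linear":[[0.04,0.02,0.01],[0.08,0.04,0.02],[0.12,0.06,0.03],[0.1283,0.065,0.06],[0.1283,0.065,0.12],[0.1283,0.065,0.18],[0.1283,0.065,0.22],[0.1283,0.065,0.233],[0.1283,0.065,0.233],[0.1283,0.065,0.233]],"spin":[0,0,0,0,0,0,0,0,0,0]}'
python3 -c "
from h import *
go(.5434,-.2406,.0605,1.449)"
```

```text
pos [ 0.5033 -0.3008  0.1769] yaw 1.4485 lin [0.1294 0.0649 0.2328] spin -0.0003
time_s: 2.07
position: [0.5437, -0.2415, 0.061]
ee_rot: [3.141, 0.0, 1.448]
ft_force: [-0.4, -0.5, 0.8]
opening: 0.551
gripper_force: 0.0
pos [ 0.5437 -0.2415  0.061 ] yaw 1.4478 lin [ 0.0017 -0.0009  0.001 ] spin -0.0008
```

Close, then raise 4 mm.

```bash
python3 -m jog '{"linear":[[0,0,0],[0,0,0],[0,0,0],[0,0,0],[0,0,0],[0,0,0]],"spin":[0,0,0,0,0,0]}' -1
python3 -m jog '{"linear":[[0,0,-0.002],[0,0,-0.004],[0,0,-0.006],[0,0,-0.0085],[0,0,-0.0085]],"spin":[0,0,0,0,0]}'
```

```text
time_s: 2.57
position: [0.5439, -0.2405, 0.0608]
ee_rot: [3.141, 0.0, 1.449]
ft_force: [-2.6, -0.1, 4.9]
opening: 0.211
gripper_force: 30.0
time_s: 2.98
position: [0.5436, -0.2403, 0.0647]
ee_rot: [-3.141, -0.0, 1.449]
ft_force: [-0.3, 1.0, -2.5]
opening: 0.211
gripper_force: 30.0
```

```bash
python3 -m jog '{"linear":[[-0.01,0,0],[-0.025,0,0],[-0.04,0,0],[-0.055,0,0],[-0.07,0,0],[-0.085,0,-0.0005],[-0.1,0,-0.001],[-0.1,0,-0.001]],"spin":[0,0,0,0,0,0,0,0]}'
python3 -m jog '{"linear":[[-0.015,0,0],[-0.03,0,-0.0005],[-0.045,0,-0.001],[-0.055,0,-0.001],[-0.055,0,-0.001]],"spin":[0,0,0,0,0]}'
```

```text
time_s: 3.65
position: [0.5376, -0.2916, 0.0653]
ee_rot: [3.141, 0.0, 1.448]
ft_force: [0.3, -0.3, -2.0]
opening: 0.211
gripper_force: 30.0
time_s: 4.07
position: [0.5343, -0.3185, 0.0658]
ee_rot: [3.141, 0.0, 1.448]
ft_force: [0.2, 0.5, -0.7]
opening: 0.21
gripper_force: 30.0
```

```bash
python3 -m jog '{"linear":[[0,0,-0.02],[-0.01,0,-0.04],[-0.04,0,-0.05],[-0.08,0,-0.05],[-0.12,0,-0.05],[-0.16,0,-0.05],[-0.2,0,-0.05],[-0.22,0,-0.04],[-0.22,0,-0.02],[-0.22,0,-0.02]],"spin":[0,0,0,0,0,0,0,0,0,0]}'
python3 -m jog '{"linear":[[0,0,0.02],[0,0,0.05],[0,0,0.08],[0,0,0.1],[0,0,0.11],[0,0,0.115],[0,0,0.115]],"spin":[0,0,0,0,0,0,0]}'
```

```text
time_s: 4.9
position: [0.5199, -0.426, 0.0737]
ee_rot: [-3.14, -0.001, 1.448]
ft_force: [0.4, 0.1, -1.5]
opening: 0.215
gripper_force: 30.0
time_s: 5.48
position: [0.5208, -0.4262, 0.0174]
ee_rot: [-3.141, -0.001, 1.449]
ft_force: [-0.5, -0.8, -1.4]
opening: 0.21
gripper_force: 30.0
```

```bash
python3 - <<'E'
from h import *
im,d,c=snap('top','t1')
cv2.imwrite('pics/c1.png',cv2.resize(im[150:330,300:560],None,fx=3,fy=3,interpolation=2)[:,:,::-1])
E
```

```text
(no output)
```

View pics/c1.png

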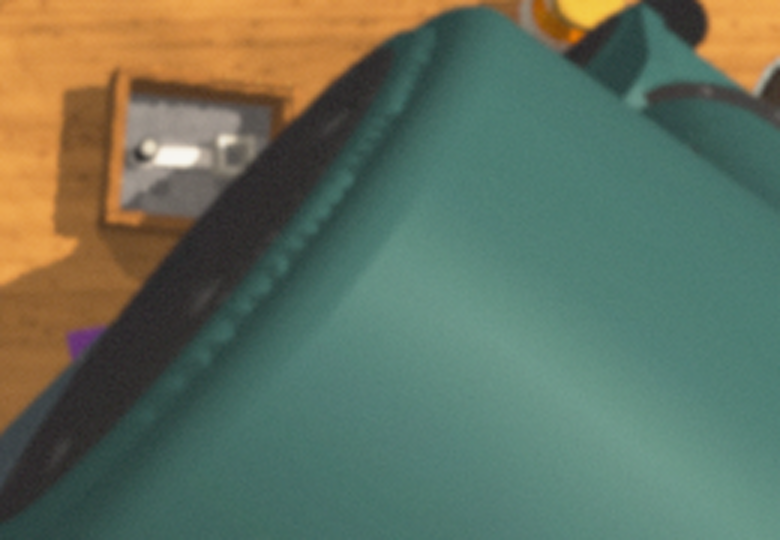

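The crop shows the open box with the crank's boss at crop (237,152) and its grip at (147,150). I'll finish lowering the lid, release it and rise.

```bash
python3 -m jog '{"linear":[[0,0,0.004],[0,0,0.008],[0,0,0.012],[0,0,0.0155],[0,0,0.0155]],"spin":[0,0,0,0,0]}'
python3 -m jog '{"linear":[[0,0,0],[0,0,0],[0,0,0],[0,0,-0.02],[0,0,-0.06],[0,0,-0.12],[0,0,-0.2],[0,0,-0.28],[0.02,0,-0.3],[0.02,0,-0.3]],"spin":[0,0,0,0,0,0,0,0,0,0]}' 0.3
python3 -c "
from h import *
go(.55,-.255,.17,1.449)"
```

```text
time_s: 5.95
position: [0.5209, -0.4265, 0.0102]
ee_rot: [-3.141, -0.0, 1.449]
ft_force: [0.3, 0.1, -1.7]
opening: 0.211
gripper_force: 30.0
time_s: 6.78
position: [0.5239, -0.417, 0.1651]
ee_rot: [3.136, 0.003, 1.449]
ft_force: [0.2, 0.4, 0.0]
opening: 0.651
gripper_force: 0.0
pos [ 0.5239 -0.417   0.1651] yaw 1.4493 lin [ 0.328   0.0127 -0.0108] spin 0.0002
```

```bash
python3 -m jog '{"linear":[[0.06,0,-0.02],[0.12,0,-0.05],[0.18,0,-0.07],[0.24,0.005,-0.07],[0.255,0.005,-0.07],[0.255,0.005,-0.07],[0.255,0.005,-0.07]],"spin":[0,0,0,0,0,0,0]}'
python3 - <<'E'
from h import *
im,d,c=snap('wrist','w1'); z=load('w1'); X=pts(z)
# box interior
xy=(np.abs(X[...,0]-.55)<.075)&(np.abs(X[...,1]+.195)<.09)&(d>0)
def rect(m,n):
    k,l,st,cc=cv2.connectedComponentsWithStats(m.astype(np.uint8)); i=1+np.argmax(st[1:,4]); q=X[l==i]
    r=cv2.minAreaRect((q[:,:2]*1000).astype(np.float32)); print(n,st[i],np.round(r[0],1),np.round(r[1],1),round(r[2],2),'z',np.median(q[:,2]).round(4),q[:,:2].mean(0).round(4))
rect(xy&(abs(X[...,2]-.033)<.004),'boss'); rect(xy&(abs(X[...,2]-.046)<.003),'griptop'); rect(xy&(abs(X[...,2]-.014)<.003),'arm'); rect(xy&(abs(X[...,2]-.005)<.003),'floor')
cv2.imwrite('pics/w1.png',im[:,:,::-1])
E
```

```text
time_s: 7.37
position: [0.5399, -0.2904, 0.1947]
ee_rot: [-3.141, -0.0, 1.45]
ft_force: [-0.2, -1.1, -0.4]
opening: 0.653
gripper_force: 0.0
boss [216  12 127 150 856] [ 549.3 -194.6] [131.8 112.7] 82.89 z 0.0331 [ 0.5511 -0.1772]
griptop [213   7 133  31 320] [ 555.5 -130.5] [114.2  22. ] 3.54 z 0.0459 [ 0.5505 -0.1302]
arm [269  41  24  69 943] [ 553.3 -179.5] [62.7 22.3] 84.32 z 0.0141 [ 0.5538 -0.1828]
floor [  221    21   117   138 12493] [ 549.4 -194.6] [131.7 112.7] 82.81 z 0.0058 [ 0.5492 -0.1904]
```

View pics/w1.png

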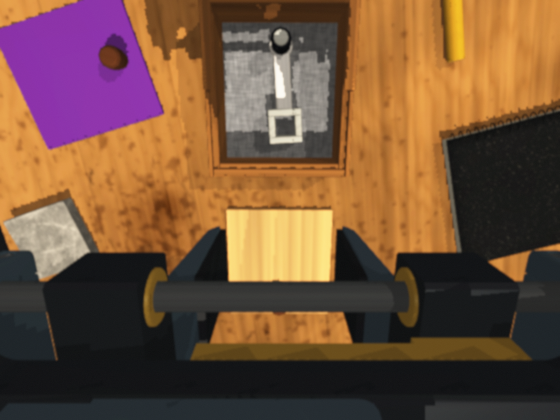

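The wrist view shows the crank in the box, with the boss at (285,125), the grip top at (281,38), and the lid lying flat on the bench near (279,245). I'll measure the boss pose.

```bash
python3 - <<'E'
from h import *
z=load('w1'); X=pts(z); s=np.s_[100:150,260:312]
m=abs(X[s][...,2]-.033)<.005; q=X[s][m]; r=cv2.minAreaRect((q[:,:2]*1000).astype(np.float32)); print('boss',r,np.median(q[:,2]),m.sum())
s=np.s_[22:55,262:300]; m=X[s][...,2]>.043; q=X[s][m]; r2=cv2.minEnclosingCircle((q[:,:2]*1000).astype(np.float32)); print('grip',r2,q.mean(0),m.sum())
b=np.array(r[0]); g=np.array(r2[0]); print('dist',np.linalg.norm(g-b),'yaw',np.degrees(np.arctan2(*(g-b)[::-1])))
print('lid z', X[230,280], X[225,300])
E
```

```text
boss ((551.009521484375, -227.0494842529297), (31.973983764648438, 31.883464813232422), 86.31075286865234) 0.03299218469733989 709
grip ((552.709228515625, -179.37142944335938), 36.443607330322266) [ 0.55570634 -0.15389178  0.05295162] 375
dist 47.708342188934544 yaw 87.95828887788197
lid z [ 0.53253477 -0.34191191  0.00465005] [ 0.55580006 -0.33814206  0.0061749 ]
```

```bash
python3 -c "
from h import *
go(.53,.075,.225,1.449)"
```

```text
pos [ 0.5398 -0.291   0.1948] yaw 1.4492 lin [ 0.7241 -0.1084 -0.0602] spin 0.0001
```

```bash
python3 -m jog '{"linear":[[0.08,-0.02,-0.03],[0.16,-0.03,-0.06],[0.24,-0.04,-0.06],[0.32,-0.05,-0.06],[0.4,-0.06,-0.06],[0.48,-0.07,-0.06],[0.56,-0.08,-0.06],[0.64,-0.09,-0.06],[0.7,-0.1,-0.06],[0.724,-0.108,-0.06]],"spin":[0,0,0,0,0,0,0,0,0,0]}' 0.2
python3 -m jog '{"linear":[[0,0,0],[0,0,0]],"spin":[0,0]}'
python3 - <<'E'
from h import *
im,d,c=snap('wrist','w2'); z=load('w2'); X=pts(z)
m=(np.hypot(X[...,0]-.54,X[...,1]-.163)<.04)&(d>0)
r,cc=np.nonzero(m); print(r.min(),r.max(),cc.min(),cc.max())
for lo,hi in((.153,.157),(.172,.179),(.181,.19)):
    q=X[m&(X[...,2]>lo)&(X[...,2]<hi)]; k=(q[:,:2]*1000).astype(np.float32)
    print(lo,len(q),np.median(q[:,2]),cv2.minEnclosingCircle(k),cv2.minAreaRect(k))
a=im[r.min():r.max(),cc.min():cc.max()]; k=8 if max(a.shape)<75 else 4
cv2.imwrite('pics/c2.png',cv2.resize(a,None,fx=k,fy=k,interpolation=2)[:600,:800,::-1]); print(k)
E
```

```text
time_s: 8.25
position: [0.5308, 0.0776, 0.2252]
ee_rot: [-3.141, -0.0, 1.45]
ft_force: [0.6, -0.1, -0.0]
opening: 0.602
gripper_force: 0.0
time_s: 8.42
position: [0.5307, 0.0748, 0.2251]
ee_rot: [-3.141, 0.0, 1.45]
ft_force: [0.2, -0.4, 0.2]
opening: 0.6
gripper_force: 0.0
33 151 223 335
0.153 1469 0.15413329548432864 ((539.9379272460938, 163.17758178710938), 18.81814193725586) ((539.9478759765625, 163.2817840576172), (36.4634895324707, 37.23745346069336), 83.28578186035156)
0.172 251 0.17614582773715026 ((540.1116333007812, 163.20193481445312), 12.194938659667969) ((539.9751586914062, 163.2799835205078), (17.884477615356445, 17.9752197265625), 5.589141368865967)
0.181 601 0.183608233398983 ((540.0974731445312, 163.2876739501953), 8.287190437316895) ((540.0684814453125, 163.15521240234375), (16.12447738647461, 15.815999031066895), 83.01919555664062)
4
```

View pics/c2.png

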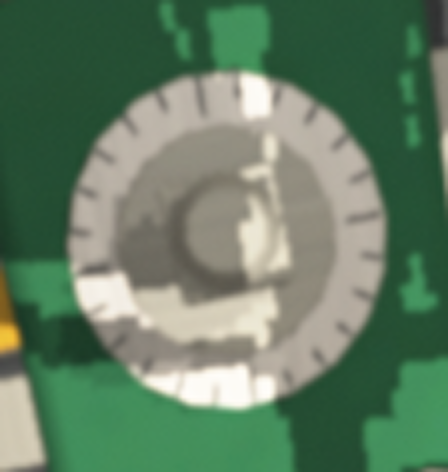

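The crop shows the screw's round collar and pilot. Depth puts the axis at (0.5401,0.1632), the collar at 0.154, the tip at 0.184 and the square at 5.6° (mod 90). The crank will go on at yaw 95.6°. I'll go back for it first.

```bash
python3 -c "
from h import *
go(.551,-.227,.12,1.506)"
```

```text
pos [0.5307 0.0743 0.2252] yaw 1.4486 lin [-0.5932  0.1138  0.2105] spin -0.0366
```

```bash
python3 -m jog '{"linear":[[-0.08,0.02,0],[-0.16,0.03,0],[-0.24,0.05,0.02],[-0.32,0.06,0.05],[-0.4,0.08,0.1],[-0.48,0.1,0.15],[-0.55,0.11,0.2],[-0.593,0.114,0.21],[-0.593,0.114,0.21],[-0.593,0.114,0.21]],"spin":[0,0,0,-0.02,-0.037,-0.037,-0.037,-0.037,-0.037,-0.037]}'
python3 -c "
from h import *
go(.551,-.227,.011,1.506)"
```

```text
time_s: 9.3
position: [0.5498, -0.2287, 0.1192]
ee_rot: [-3.14, -0.001, 1.503]
ft_force: [0.3, 0.7, 0.9]
opening: 0.605
gripper_force: 0.0
pos [ 0.5498 -0.2287  0.1192] yaw 1.5028 lin [0.0034 0.0026 0.2165] spin -0.002
```

```bash
python3 -m jog '{"linear":[[0,0,0.02],[0,0,0.06],[0,0,0.11],[0,0,0.16],[0,0,0.2],[0,0,0.216],[0,0,0.216],[0,0,0.216]],"spin":[0,0,0,0,0,0,0,0]}'
python3 -c "
from h import *
go(.551,-.227,.011,1.506)"
```

```text
time_s: 9.97
position: [0.5513, -0.2255, 0.0129]
ee_rot: [3.141, 0.0, 1.508]
ft_force: [-0.6, 0.2, 1.1]
opening: 0.596
gripper_force: 0.0
pos [ 0.5513 -0.2255  0.0129] yaw 1.5077 lin [-0.003  -0.0005  0.0039] spin 0.0011
```

Close, take up the offset, and lift.

```bash
python3 -m jog '{"linear":[[-0.002,0,0.002],[-0.003,0,0.003],[-0.003,0,0.003],[-0.003,0,0.003],[-0.003,0,0.003],[-0.003,0,0.003],[-0.003,0,0.003]],"spin":[0,0,0,0,0,0,0]}' -1
python3 -c "
from h import *
s=monitor.observe();print(s['position'],s['ee_rot'])"
python3 -m jog '{"linear":[[0,0,-0.02],[0,0,-0.06],[0,0,-0.12],[0,0,-0.2],[0,0,-0.28],[0,0,-0.36],[0,0,-0.42],[0,0,-0.43],[0,0,-0.43]],"spin":[0,0,0,0,0,0,0,0,0]}'
python3 - <<'E'
from h import *
im,d,c=snap('wrist','w3'); go(.5401,.1632,.225,1.6685)
E
```

```text
time_s: 10.55
position: [0.5514, -0.2275, 0.0117]
ee_rot: [3.141, 0.0, 1.507]
ft_force: [-1.0, 0.2, 7.3]
opening: 0.352
gripper_force: 30.0
[ 0.55144042 -0.22745541  0.01170805] [3.14068410e+00 3.67425878e-04 1.50721477e+00]
time_s: 11.3
position: [0.5518, -0.2276, 0.2286]
ee_rot: [3.138, 0.001, 1.507]
ft_force: [0.9, -0.3, -2.6]
opening: 0.352
gripper_force: 30.0
pos [ 0.5508 -0.2272  0.2264] yaw 1.5071 lin [ 0.7778 -0.0711  0.0024] spin -0.1027
```

View pics/w3.png

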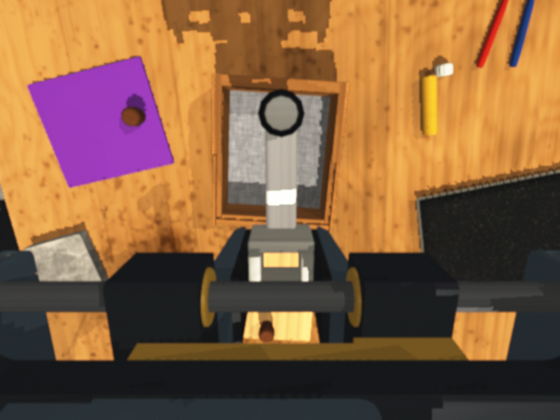

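The wrist view shows the crank held square between the fingers, with the grip top at (281,112). I'll check its offset in the hand.

```bash
python3 - <<'E'
from h import *
z=load('w3'); X=pts(z); s=monitor.observe(); p=np.array(s['position']); R=Rot.from_euler('xyz',s['ee_rot']).as_matrix()
T=(X-p)@R; d=z['d']
m=(d>0)&(T[...,2]<-.03)&(T[...,2]>-.04)&(T[...,0]>.06)&(T[...,0]<.095)&(abs(T[...,1])<.02)
q=T[m]; print('grip',m.sum(),cv2.minEnclosingCircle((q[:,:2]*1000).astype(np.float32)),q.mean(0),np.median(q[:,2]))
m=(d>0)&(T[...,2]<-.017)&(T[...,2]>-.026)&(abs(T[...,0])<.025)&(abs(T[...,1])<.016)
q=T[m]; print('boss',m.sum(),q.min(0),q.max(0),np.median(q[:,2]))
m=(d>0)&(T[...,2]<.0)&(T[...,2]>-.006)&(T[...,0]>.02)&(T[...,0]<.06)&(abs(T[...,1])<.016)
q=T[m]; print('arm',m.sum(),q.mean(0),cv2.minAreaRect((q[:,:2]*1000).astype(np.float32)))
E
```

```text
grip 1652 ((75.313720703125, 0.37491631507873535), 9.406218528747559) [ 0.07541677  0.00055152 -0.03731531] -0.0375943771932174
boss 1793 [-0.00567625 -0.01587669 -0.02561752] [ 0.01690987  0.01598761 -0.01702698] -0.02331939870556212
arm 2339 [ 0.04068341  0.00058333 -0.00444116] ((39.950469970703125, 0.5943951606750488), (39.861900329589844, 16.082229614257812), 0.24046805500984192)
```

```bash
python3 -m jog '{"linear":[[0.04,0,0],[0.1,-0.01,0],[0.18,-0.02,0],[0.26,-0.03,0],[0.34,-0.035,0],[0.42,-0.04,0],[0.5,-0.05,0],[0.58,-0.06,0],[0.66,-0.065,0],[0.72,-0.07,0]],"spin":[0,0,-0.02,-0.05,-0.08,-0.103,-0.103,-0.103,-0.103,-0.103]}'
python3 -m jog '{"linear":[[0,0,0],[0,0,0]],"spin":[0,0]}'
python3 -c "
from h import *
go(.5401,.1627,.205,1.6685)"
```

```text
time_s: 12.18
position: [0.5372, 0.1367, 0.2238]
ee_rot: [-3.138, 0.0, 1.67]
ft_force: [0.3, -0.4, -1.5]
opening: 0.35
gripper_force: 30.0
time_s: 12.35
position: [0.5376, 0.1353, 0.2238]
ee_rot: [-3.138, 0.0, 1.672]
ft_force: [0.3, -0.0, -2.1]
opening: 0.349
gripper_force: 30.0
pos [0.5376 0.1353 0.2238] yaw 1.6717 lin [0.0541 0.0107 0.0376] spin 0.002
```

```bash
python3 -m jog '{"linear":[[0.02,0.005,0],[0.04,0.01,0],[0.054,0.0105,0],[0.054,0.0105,0.01],[0.054,0.0105,0.025],[0.054,0.0105,0.037],[0.054,0.0105,0.037],[0.054,0.0105,0.037],[0.054,0.0105,0.037]],"spin":[0,0.002,0.002,0.002,0.002,0.002,0.002,0.002,0.002]}'
python3 -c "
from h import *
go(.5401,.1627,.190,1.6685)"
```

```text
time_s: 13.1
position: [0.5416, 0.1614, 0.2074]
ee_rot: [-3.142, 0.0, 1.666]
ft_force: [0.2, -0.2, -2.7]
opening: 0.35
gripper_force: 30.0
pos [0.5416 0.1614 0.2074] yaw 1.6656 lin [ 0.0028 -0.0026  0.0348] spin -0.0019
```

```bash
python3 -m jog '{"linear":[[0.0025,-0.002,0.004],[0.0025,-0.002,0.004],[0.0025,-0.002,0.004]],"spin":[-0.001,-0.001,-0.001]}'
python3 -c "
from h import *
go(.5401,.1627,.190,1.6685)"
```

```text
time_s: 13.35
position: [0.5403, 0.1628, 0.2055]
ee_rot: [3.142, -0.0, 1.667]
ft_force: [0.6, -0.5, -1.9]
opening: 0.349
gripper_force: 30.0
pos [0.5403 0.1628 0.2055] yaw 1.6675 lin [-0.0002 -0.0005  0.031 ] spin -0.0007
```

```bash
python3 -m jog '{"linear":[[0,0,0.008],[0,0,0.016],[0,0,0.024],[0,0,0.032],[0,0,0.04],[0,0,0.046],[0,0,0.046]],"spin":[0,0,0,0,0,0,0]}'
python3 -m jog '{"linear":[[0,0,0.004],[0,0,0.008],[0,0,0.012],[0,0,0.012]],"spin":[0,0,0,0]}'
```

```text
time_s: 13.93
position: [0.54, 0.1627, 0.1816]
ee_rot: [-3.141, 0.0, 1.667]
ft_force: [-1.1, -1.0, -2.0]
opening: 0.351
gripper_force: 30.0
time_s: 14.27
position: [0.5402, 0.1628, 0.1761]
ee_rot: [-3.141, 0.0, 1.667]
ft_force: [0.1, 0.4, -1.1]
opening: 0.348
gripper_force: 30.0
```

It has entered the square freely. I'll continue down to the collar.

```bash
python3 -m jog '{"linear":[[0,0,0.006],[0,0,0.012],[0,0,0.018],[0,0,0.022],[0,0,0.026],[0,0,0.026]],"spin":[0,0,0,0,0,0]}'
python3 -m jog '{"linear":[[0,0,0.001],[0,0,0.002],[0,0,0.003],[0,0,0.003]],"spin":[0,0,0,0]}'
```

```text
time_s: 14.77
position: [0.5402, 0.1628, 0.163]
ee_rot: [-3.141, 0.0, 1.667]
ft_force: [0.7, 0.2, -2.1]
opening: 0.354
gripper_force: 30.0
time_s: 15.1
position: [0.5404, 0.1628, 0.1619]
ee_rot: [3.142, -0.0, 1.667]
ft_force: [0.7, 0.3, -2.0]
opening: 0.349
gripper_force: 30.0
```

Release; it should drop the last millimetre. Then I'll rise and check.

```bash
python3 -m jog '{"linear":[[0,0,0.001],[0,0,0.001],[0,0,0],[0,0,0],[0,0,-0.02],[0,0,-0.06],[-0.03,0,-0.12],[-0.06,0,-0.12],[-0.06,0,-0.12],[-0.06,0,-0.12]],"spin":[0,0,0,0,0,0,0,0,0,0]}' 0.0
python3 - <<'E'
from h import *
im,d,c=snap('wrist','w4'); z=load('w4'); X=pts(z); C=np.array([.5401,.1632])
r=np.hypot(X[...,0]-C[0],X[...,1]-C[1])
m=(d>0)&(r<.025)&(X[...,2]>.165); print('boss/tip z',np.percentile(X[m][:,2],[5,50,95]))
m=(d>0)&(r>.06)&(r<.09)&(X[...,2]>.19)&(X[...,2]<.2); q=X[m]; 
k=cv2.minEnclosingCircle((q[:,:2]*1000).astype(np.float32)); g=np.array(k[0])/1000; print('grip',k,m.sum(),np.median(q[:,2]),'ang',np.degrees(np.arctan2(*(g-C)[::-1])),np.linalg.norm(g-C))
go(*g,.18)
cv2.imwrite('pics/w4.png',im[:,:,::-1])
E
```

```text
time_s: 15.93
position: [0.5434, 0.1327, 0.2226]
ee_rot: [3.141, -0.0, 1.666]
ft_force: [0.2, -0.9, -0.6]
opening: 0.501
gripper_force: 0.0
boss/tip z [0.18204737 0.33554648 0.3472601 ]
grip ((532.9952392578125, 238.1201934814453), 9.354024887084961) 929 0.19577039469213067 ang 95.41721890293239 0.07525631545924188
pos [0.543 0.133 0.222] yaw 1.6668 lin [2.111e-01 2.000e-04 8.390e-02] spin None
```

The grip top is at 0.196 and the boss top at 0.182, so the crank is fully home. The grip is at (0.533,0.238). I'll move over it, go down and grasp.

```bash
python3 -m jog '{"linear":[[0.05,0,0],[0.12,0,0],[0.19,0,0],[0.211,0,0],[0.211,0,0.03],[0.211,0,0.07],[0.211,0,0.1],[0.211,0,0.108],[0.211,0,0.108]],"spin":[0,0,0,0,0,0,0,0,0]}'
python3 -c "
from h import *
go(.533,.2381,.168,1.667)"
```

```text
time_s: 16.73
position: [0.5321, 0.2379, 0.1665]
ee_rot: [-3.139, 0.001, 1.668]
ft_force: [-0.4, -0.2, -0.1]
opening: 0.497
gripper_force: 0.0
pos [0.5321 0.2379 0.1665] yaw 1.6678 lin [ 0.0003  0.0018 -0.003 ] spin 0.0005
```

```bash
python3 -m jog '{"linear":[[0,0.0015,-0.003],[0,0.0015,-0.003],[0,0.0015,-0.003],[0,0.0015,-0.003],[0,0.0015,-0.003]],"spin":[0,0,0,0,0]}' -1
python3 -m jog '{"linear":[[-0.0013,0.0195,0],[-0.0051,0.0388,0],[-0.0201,0.075,0],[-0.0439,0.1061,0],[-0.075,0.1299,0],[-0.1112,0.1449,0],[-0.15,0.15,0]],"spin":[0,0,0,0,0,0,0]}'
```

```text
time_s: 17.15
position: [0.5341, 0.2381, 0.17]
ee_rot: [3.141, -0.0, 1.667]
ft_force: [0.4, 1.9, -0.1]
opening: 0.187
gripper_force: 30.0
time_s: 17.73
position: [0.616, 0.1697, 0.1689]
ee_rot: [-3.138, 0.0, 1.667]
ft_force: [-17.6, 0.7, 6.1]
opening: 0.189
gripper_force: 30.1
```

```bash
python3 -m jog '{"linear":[[-0.0513,-0.011,0],[-0.0964,-0.037,0],[-0.1299,-0.077,0],[-0.1477,-0.126,0],[-0.1477,-0.178,0],[-0.1299,-0.227,0],[-0.0964,-0.267,0],[-0.0513,-0.293,0],[0,-0.302,0]],"spin":[0,0,0,0,0,0,0,0,0]}'
python3 - <<'E'
from h import *
p=np.array(monitor.observe()['position'])[:2]-[.5401,.1632]; print(p,np.hypot(*p),np.degrees(np.arctan2(p[1],p[0])))
E
```

```text
time_s: 18.48
position: [0.4654, 0.1559, 0.17]
ee_rot: [3.14, 0.0, 1.666]
ft_force: [16.6, -1.2, -0.7]
opening: 0.188
gripper_force: 30.0
[-0.07471075 -0.00728852] 0.07506542694354908 -174.42805236837907
```

```bash
python3 -m jog '{"linear":[[0.0513,0.009,0],[0.0964,0.035,0],[0.1299,0.075,0],[0.1477,0.124,0],[0.1477,0.176,0],[0.1299,0.225,0],[0.0964,0.265,0],[0.0513,0.29,0],[0,0.299,0]],"spin":[0,0,0,0,0,0,0,0,0]}'
python3 -m jog '{"linear":[[-0.0513,-0.009,0],[-0.0964,-0.035,0],[-0.1299,-0.075,0],[-0.1477,-0.124,0],[-0.1477,-0.175,0],[-0.1299,-0.224,0],[-0.0964,-0.264,0],[-0.0513,-0.29,0],[0,-0.299,0]],"spin":[0,0,0,0,0,0,0,0,0]}'
python3 - <<'E'
from h import *
p=np.array(monitor.observe()['position'])[:2]-[.5401,.1632]; print(p,np.hypot(*p),np.degrees(np.arctan2(p[1],p[0])))
E
```

```text
time_s: 19.23
position: [0.616, 0.1699, 0.1693]
ee_rot: [-3.14, -0.0, 1.668]
ft_force: [-19.0, 0.7, 4.9]
opening: 0.194
gripper_force: 30.1
time_s: 19.98
position: [0.4654, 0.1559, 0.17]
ee_rot: [3.14, 0.0, 1.666]
ft_force: [16.5, -0.7, -0.7]
opening: 0.19
gripper_force: 30.1
[-0.07472914 -0.00732603] 0.07508738393569132 -174.40093049352225
```

```bash
cat > chk.py <<'E'
from h import *
import sys
s=monitor.observe(); p=np.array(s['position'])[:2]-[.5401,.1632]; f=np.array(s['ft_force']); a=np.arctan2(p[1],p[0])
t=np.array([np.sin(a),-np.cos(a)])  # clockwise tangent
ft=f[:2]@t; print('ang cw from start',round((95.5-np.degrees(a))%360,1),'r',np.hypot(*p).round(4),'F',f.round(1),'tangential',round(ft,1)); sys.exit(ft<-9)
E
python3 -m jog '{"linear":[[0.0388,0.005,0],[0.075,0.02,0],[0.1061,0.0437,0],[0.1299,0.0747,0],[0.1449,0.111,0],[0.1494,0.137,0],[0.1494,0.137,0]],"spin":[0,0,0,0,0,0,0]}'
python3 chk.py
```

```text
time_s: 20.57
position: [0.5298, 0.2374, 0.1698]
ee_rot: [3.14, 0.001, 1.668]
ft_force: [0.4, -0.0, 3.7]
opening: 0.189
gripper_force: 30.0
ang cw from start 357.6 r 0.0749 F [ 0.4 -0.   3.7] tangential 0.4False
```

```bash
python3 -m jog '{"linear":[[0.0006,0.0131,0],[0.0006,0.0131,0]],"spin":[0,0]}' | grep -c z && python3 chk.py &&
python3 -m jog '{"linear":[[-0.0013,0.0196,0],[-0.0013,0.0196,0]],"spin":[0,0]}' >o && python3 chk.py &&
python3 -m jog '{"linear":[[-0.0038,0.0192,0],[-0.0038,0.0192,0]],"spin":[0,0]}' >o && python3 chk.py &&
python3 -m jog '{"linear":[[-0.0063,0.0186,0],[-0.0063,0.0186,0]],"spin":[0,0]}' >o && python3 chk.py &&
python3 -m jog '{"linear":[[-0.0087,0.0176,0],[-0.0087,0.0176,0]],"spin":[0,0]}' >o && python3 chk.py &&
python3 -m jog '{"linear":[[-0.0109,0.0163,0],[-0.0109,0.0163,0]],"spin":[0,0]}' >o && python3 chk.py &&
python3 -m jog '{"linear":[[-0.0129,0.0147,0],[-0.0129,0.0147,0]],"spin":[0,0]}' >o && python3 chk.py
```

```text
0
```

```bash
python3 chk.py &&
python3 -m jog '{"linear":[[-0.0013,0.0196,0],[-0.0013,0.0196,0]],"spin":[0,0]}' >o && python3 chk.py &&
python3 -m jog '{"linear":[[-0.0038,0.0192,0],[-0.0038,0.0192,0]],"spin":[0,0]}' >o && python3 chk.py &&
python3 -m jog '{"linear":[[-0.0063,0.0186,0],[-0.0063,0.0186,0]],"spin":[0,0]}' >o && python3 chk.py &&
python3 -m jog '{"linear":[[-0.0087,0.0176,0],[-0.0087,0.0176,0]],"spin":[0,0]}' >o && python3 chk.py &&
python3 -m jog '{"linear":[[-0.0109,0.0163,0],[-0.0109,0.0163,0]],"spin":[0,0]}' >o && python3 chk.py &&
python3 -m jog '{"linear":[[-0.0129,0.0147,0],[-0.0129,0.0147,0]],"spin":[0,0]}' >o && python3 chk.py; cat o
```

```text
ang cw from start 1.2 r 0.0749 F [ 0.2 -0.9  3.6] tangential 0.1False
cat: o: No such file or directory
```

```bash
sed -i 's/sys.exit(ft<-9)/sys.exit(int(ft<-9))/' chk.py; 
python3 -m jog '{"linear":[[-0.0013,0.0196,0],[-0.0013,0.0196,0]],"spin":[0,0]}' >o && python3 chk.py &&
python3 -m jog '{"linear":[[-0.0038,0.0192,0],[-0.0038,0.0192,0]],"spin":[0,0]}' >o && python3 chk.py &&
python3 -m jog '{"linear":[[-0.0063,0.0186,0],[-0.0063,0.0186,0]],"spin":[0,0]}' >o && python3 chk.py &&
python3 -m jog '{"linear":[[-0.0087,0.0176,0],[-0.0087,0.0176,0]],"spin":[0,0]}' >o && python3 chk.py &&
python3 -m jog '{"linear":[[-0.0109,0.0163,0],[-0.0109,0.0163,0]],"spin":[0,0]}' >o && python3 chk.py &&
python3 -m jog '{"linear":[[-0.0129,0.0147,0],[-0.0129,0.0147,0]],"spin":[0,0]}' >o && python3 chk.py; cat o
```

```text
ang cw from start 8.5 r 0.075 F [ 0.3 -0.5  3.8] tangential 0.4
ang cw from start 15.8 r 0.0751 F [ 0.4 -0.1  3.8] tangential 0.4
ang cw from start 23.2 r 0.0751 F [1.3 1.4 4.1] tangential 0.8
ang cw from start 30.6 r 0.0752 F [0.5 1.9 4.7] tangential -0.4
ang cw from start 38.0 r 0.0752 F [1.8 1.3 4.6] tangential 0.9
ang cw from start 45.4 r 0.0753 F [2.4 1.9 4.7] tangential 0.7
time_s: 21.73
position: [0.5884, 0.2209, 0.1696]
ee_rot: [3.141, -0.0, 1.667]
ft_force: [2.4, 1.9, 4.7]
opening: 0.19
gripper_force: 30.0
```

```bash

python3 -m jog '{"linear":[[-0.0147,0.0129,0],[-0.0147,0.0129,0]],"spin":[0,0]}' >o && python3 chk.py &&
python3 -m jog '{"linear":[[-0.0163,0.0109,0],[-0.0163,0.0109,0]],"spin":[0,0]}' >o && python3 chk.py &&
python3 -m jog '{"linear":[[-0.0176,0.0087,0],[-0.0176,0.0087,0]],"spin":[0,0]}' >o && python3 chk.py &&
python3 -m jog '{"linear":[[-0.0186,0.0063,0],[-0.0186,0.0063,0]],"spin":[0,0]}' >o && python3 chk.py &&
python3 -m jog '{"linear":[[-0.0192,0.0038,0],[-0.0192,0.0038,0]],"spin":[0,0]}' >o && python3 chk.py &&
python3 -m jog '{"linear":[[-0.0196,0.0013,0],[-0.0196,0.0013,0]],"spin":[0,0]}' >o && python3 chk.py &&
python3 -m jog '{"linear":[[-0.0196,-0.0013,0],[-0.0196,-0.0013,0]],"spin":[0,0]}' >o && python3 chk.py &&
python3 -m jog '{"linear":[[-0.0192,-0.0038,0],[-0.0192,-0.0038,0]],"spin":[0,0]}' >o && python3 chk.py &&
python3 -m jog '{"linear":[[-0.0186,-0.0063,0],[-0.0186,-0.0063,0]],"spin":[0,0]}' >o && python3 chk.py; cat o
```

```text
ang cw from start 52.8 r 0.0753 F [2.9 1.6 4.2] tangential 0.8
ang cw from start 60.3 r 0.0753 F [4.1 1.4 4.5] tangential 1.2
ang cw from start 67.7 r 0.0754 F [4.3 1.4 6.2] tangential 0.8
ang cw from start 75.1 r 0.0754 F [4.  1.6 4.7] tangential -0.1
ang cw from start 82.6 r 0.0754 F [5.5 0.5 5.8] tangential 0.7
ang cw from start 90.1 r 0.0755 F [4.9 0.7 5.9] tangential -0.2
ang cw from start 97.6 r 0.0755 F [5.4 0.4 4.9] tangential -0.6
ang cw from start 103.2 r 0.0757 F [ 7.6 19.5  2.9] tangential -20.4
time_s: 23.07
position: [0.6151, 0.153, 0.1703]
ee_rot: [3.137, -0.004, 1.666]
ft_force: [7.6, 19.5, 2.9]
opening: 0.188
gripper_force: 30.0
```

A sharp stop at 2.29 turns, within the expected 2 to 2.5. I'll press a little further to be sure it is solid.

```bash
python3 -m jog '{"linear":[[-0.004,-0.001,0],[-0.008,-0.002,0],[-0.008,-0.002,0]],"spin":[0,0,0]}'; python3 chk.py
```

```text
time_s: 23.32
position: [0.6148, 0.1507, 0.1705]
ee_rot: [3.136, -0.006, 1.666]
ft_force: [8.8, 30.0, 1.9]
opening: 0.193
gripper_force: 30.0
ang cw from start 105.0 r 0.0758 F [ 8.8 30.   1.9] tangential -31.0
```

```bash
python3 -m jog '{"linear":[[0.006,0,0],[0.008,0,0]],"spin":[0,0]}'
python3 -m jog '{"linear":[[0,0,0],[0,0,0],[0,0,0],[0,0,-0.02],[0,0,-0.06],[0,0,-0.12],[0,0,-0.16],[-0.04,0,-0.18],[-0.1,0,-0.2],[-0.15,0,-0.2]],"spin":[0,0,0,0,0,0,0,0,0,0]}' -0.1
python3 -m jog '{"linear":[[-0.08,0.03,0],[-0.16,0.06,0],[-0.24,0.09,0],[-0.32,0.12,0],[-0.36,0.14,0],[-0.36,0.14,0]],"spin":[0,0,0,0,0,0]}'
python3 - <<'E'
from h import *
im,d,c=snap('top','t2'); z=load('t2'); X=pts(z); C=np.array([.5401,.1632])
r=np.hypot(X[...,0]-C[0],X[...,1]-C[1]); m=(d>0)&(r>.06)&(r<.095)&(X[...,2]>.185)&(X[...,2]<.203); q=X[m].mean(0); print('grip',q,m.sum(),(95.5-np.degrees(np.arctan2(*(q[:2]-C)[::-1])))%360)
m=(d>0)&(r<.03)&(X[...,2]>.16)&(X[...,2]<.2); print('boss z',np.median(X[m][:,2]))
cv2.imwrite('pics/t2.png',im[:,:,::-1])
E
```

```text
time_s: 23.48
position: [0.615, 0.1531, 0.1706]
ee_rot: [3.136, -0.002, 1.667]
ft_force: [12.7, 8.5, 1.7]
opening: 0.192
gripper_force: 30.0
time_s: 24.32
position: [0.6208, 0.0754, 0.2722]
ee_rot: [3.139, 0.0, 1.668]
ft_force: [0.6, 0.1, 0.4]
opening: 0.45
gripper_force: 0.0
time_s: 24.82
position: [0.7086, -0.1005, 0.2696]
ee_rot: [3.142, 0.001, 1.664]
ft_force: [0.8, -0.8, 0.1]
opening: 0.449
gripper_force: 0.0
grip [0.61349452 0.16000136 0.19456331] 64 97.99545068558703
boss z 0.18084456486740363
```

View pics/t2.png

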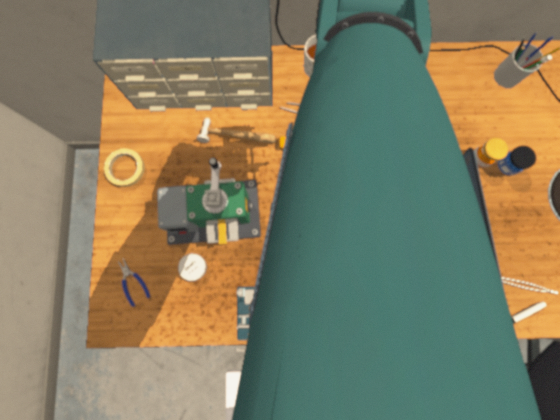

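The top view shows the crank on the screw at (214,195), with its grip at (214,163), and the tin is unmoved. The lid was seen lying flat, knob up, in the earlier wrist views. The robot is clear of everything, so I'll hand in.

```bash
python3 -c "
from station import manip
print(manip.hand_in())"
```

```text
the job is handed in; nothing more can be done
None
```

The job is handed in at about 25 s: the lid lies flat on the bench, knob up, and the crank is fully down on the gap screw, wound about 2.3 turns clockwise to a solid stop and left on the screw; I didn't recheck the lid or three of the bystanders in the final picture (the arm hid them), only the tin.

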